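# Three clicks on the bench voltage source

## Robot

A 6-joint arm with a two-finger parallel gripper is mounted at the origin on the work surface. World frame = base frame: x ahead of the robot, y to its left, z up, the work surface at z = 0. Lengths are in mm, angles in degrees, forces in N, time in s.
With the tool pointing down it reaches from about 350 to 850 mm from the base axis. Payload 8.1 kg.
Tool frame: the origin (TCP) lies midway between the tips of the shut fingers; the grasp point (between the pads) lies 19 mm behind it; z points along the fingers, y is the line along which they close (so a half turn about z gives the same grasp; the last joint's range is limited). The gripper opens to 85 mm and grips with 20 to 120 N. Pads are 22 mm wide; open, the fingers measure 114 mm over their backs; the gripper's body (76 mm by 85 mm) begins 54 mm behind the grasp point. The pads swing forward as they close: fully open they stand 13 mm farther back than shut.
Start: joints at [-74.106, 7.471, 85.268, -0, 87.261, -4.893], TCP at [212.956, -560.941, 231.292] pointing down, gripper open.
Joint ranges: [-169.43, 169.43], [-51.17, 129.36], [1.28, 143.12], [-76.62, 256.62], [0, 156.53], [-152.29, 152.29]. Speed limits (degrees/s): [136.94, 136.94, 159.86, 180, 180, 180].

## Interface

Orientations are given as [roll, pitch, yaw] about the fixed x, y, z axes, in that order (R = Rz(yaw) Ry(pitch) Rx(roll)).
In Python, from bench import r gives the robot as it stands.
- The arm moves only by the tool send_rows, never from a script. Its argument "increments" is a list of rows, each a list of 6 numbers: the shift along the tool's x, y, z in mm, then the turn, a rotation vector about the tool's x, y, z in rad. A call has 1 to 5 rows; each row shifts and turns the commanded pose from where the row before left it, along the tool's axes as they then stand; what a row does not reach is not made up. A row lasts 1/8 s, in which the tool goes at most 62.5 mm and 10.7 degrees, less where a joint would pass 70% of its speed; a pose out of reach is approached as far as the arm can. A call is refused whole if a number of a shift passes 62.5 or a number of a turn 0.188, either way. A call with a gripper value outside its range is refused whole. "grip" is the closure, from -1 (fully open) to 1 (shut), set as the call begins (left out, the last holds). The fingers move at their own pace and stop on an object; "grip_force" is the grip in N (left out, the last holds). Time passes only in rows, so rows that do not move let the fingers close. It gives the time, the measured TCP pose, the force, the opening and the grip force at its end, in the units of the state.
- r.sense(): the state, without advancing time (a new reading comes with each control period).
- r.snapshot(name): name is "scene" or "top"; returns a dict with "img" (400x640x3 uint8, blue, green, red), "z_map" (400x640 float32, mm along the optical axis (not along the pixel's ray), 0 where there is no reading), "fx", "fy", "cx", "cy" (pixels), "D" ([k1, k2, p1, p2, k3] as OpenCV has them; the pictures are not rectified), "view" (4x4, takes a point from world to camera coordinates). Camera axes: x right, y down, z forward; pixel columns grow to the right and rows downward; lengths in mm; the calibration is good to about 2 mm. A picture is of the moment at which its call begins.
- r.hand_in(): hands the job in; it is judged then, once.
The state is a dict: "time": time; "joint_pos": joint angles; "qd": joint speeds; "joint_efforts": joint torques, N m; "tool_pos": TCP position; "tcp_rot": TCP orientation; "ft_force": force on the tool from outside, world axes, zero at the start; "wrist_torque": the same for the moment, N m; "finger_gap": finger opening in mm; "grip_force": force on a finger pad.
Only numpy, scipy, OpenCV 4.12 (cv2) and the standard library are available. Lean on these libraries where they do the work, as an engineer would, in place of code of your own. Each camera call takes 0.05 s, during which the arm holds its last target. There are 200 camera calls.

## Task

Set the bench voltage source, the flat metal-topped box whose knob is a straight bar, to three volts: from its stop at zero, turn the bar knob clockwise (seen from above) by exactly three clicks, one volt a click, and let it settle in that click. Then switch the output on by pressing the round black button on the same box fully down, and let go. Never press it while the knob is at any other setting, and do not turn the round dial on the look-alike box next to it.

Things in the scene. Friction and masses are not known exactly. Their poses are not given: they have to be found in the camera images.
- selector (a joint): Angle (rad) of the voltage source's bar knob: 0 at the start, at its anticlockwise end stop; grows clockwise seen from above. Clicks lie 24 degrees (0.419 rad) apart: one 0.419, two 0.838, three 1.257, eight in all, with a black tick on the box for each (the first longer). Passing one takes about 0.16 N m; let go between two, the knob springs into the nearer.
- selector_grip (a point): Grip point on the black bar knob: on its vertical axis, 12 mm below its top, 92 mm above the bench. Bar 50 mm long (this point's x axis, turning with the knob; white line at the +x end), 14 mm thick (y), 30 mm high, on a skirt of 25 mm radius (its top 18 mm below this point) and a fixed foot of 33 mm radius, on a fixed box, top bare metal, 120 x 200 x 60 mm high.
- output (a joint): How far the voltage source's button is pressed down (m): 0 up, 0.006 fully down. A spring pushes it back up; fully down takes about 5 N.
- output_top (a point): Centre of the top face of the voltage source's output button: a black round cap of 16 mm radius in a grey round housing, pressed straight down. On the same box, 100 mm from the bar knob's axis, to the left as seen from the robot.
- dial_mark (a point): Outer end of the white line on the round dial (44 mm across, no bar) of the look-alike box of the same size beside the voltage source, on either side of it; 19 mm from the dial's axis, 98 mm above the bench. It may point anywhere at the start; leave it alone. This box has a black button too, not the one to press.
Things that resemble listed ones, but are neither listed nor needed, are in the scene too. What is shaped like the part that bears selector but blue is not meant.

How it is judged:
By the outcome, as a careful person would: the job done as asked, in the order asked, and still so for the second after the job is handed in, with the robot touching nothing.
It also fails if it takes over 42 s, if anything falls off the work surface, if the arm or the gripper's body presses on something with over 40 N, if the wrist force passes 120 N, or if a joint passes its speed limit or range.

## Working session

There is one attempt and no reset: what is moved stays moved. The work goes in short steps, Python scripts to look and compute and a tool call to move; the robot and the scene stay as the last step left them, time stands still between calls to the robot, and variables do not carry over. Pictures are saved under pics/ and viewed, at most 10 in all, crops included, and the job is handed in when it is done.

Besides the shell and the picture viewer there is one more tool, called after "Emit:" in YAML: its name, and indented under it one key for each argument. send_rows: Moves the arm, as the interface text tells. Its arguments: {"type":"object","properties":{"increments":{"type":"array"},"grip":{"type":"number"},"grip_force":{"type":"number"}},"required":["increments"]}

```bash
mkdir -p pics; cat > h.py <<'E'
import numpy as np, cv2, pickle
from bench import r
def snap(n,f):
    s=r.snapshot(n); cv2.imwrite('pics/'+f+'.png',s['img']); pickle.dump(s,open(f+'.pkl','wb')); return s
def load(f): return pickle.load(open(f+'.pkl','rb'))
def cloud(s):
    K=np.array([[s['fx'],0,s['cx']],[0,s['fy'],s['cy']],[0,0,1.]])
    v,u=np.mgrid[:400,:640]
    p=cv2.undistortPoints(np.stack([u,v],-1).reshape(-1,1,2).astype(np.float64),K,np.array(s['D'],float)).reshape(400,640,2)
    z=s['z_map'][...,None].astype(float)
    c=np.concatenate([p*z,z],-1)
    T=np.linalg.inv(np.array(s['view']))
    return c@T[:3,:3].T+T[:3,3]
E
python3 - <<'E'
from h import *
snap('scene','scene0');snap('top','top0')
print(r.sense())
E
```

```text
{'time': 0.1, 'joint_pos': array([-7.41048329e+01,  7.51183010e+00,  8.53239758e+01, -7.65022749e-04,
        8.72594613e+01, -4.89018007e+00]), 'qd': array([ 0.04325461, -0.01209068, -0.05478307, -0.02407856,  0.04784266,
        0.10499879]), 'joint_efforts': array([ 1.42979279e-03, -5.70954537e+01, -5.01940084e+01, -2.57657875e-04,
        8.24269286e-03,  4.55265479e-05]), 'tool_pos': array([ 212.83077759, -560.4607899 ,  230.32940117]), 'tcp_rot': array([-1.79905014e+02, -7.35985427e-03,  2.07853783e+01]), 'ft_force': array([-0.38489787, -0.39108504,  1.11955901]), 'wrist_torque': array([-0.0029737 , -0.02416556,  0.0264286 ]), 'grip_force': 0.0, 'finger_gap': 85.15393687616223}
```

View pics/scene0.png

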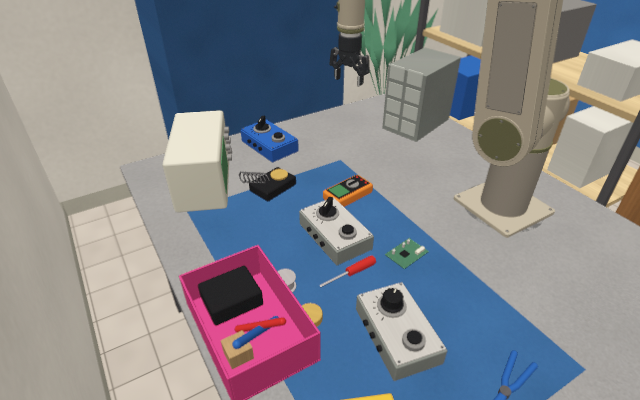

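View pics/top0.png

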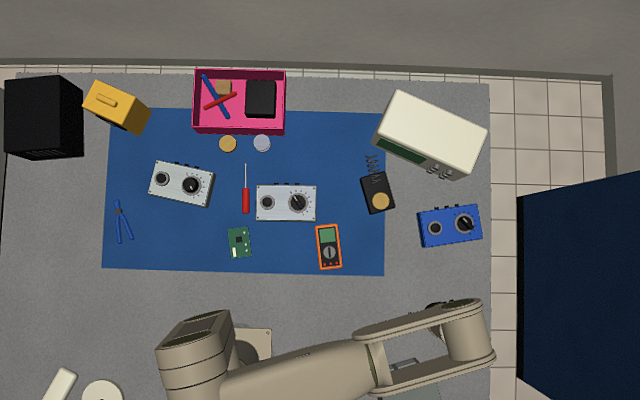

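Candidates in the top picture are the grey box at (286,202) with its knob at (298,202), the grey box at (181,184) with its knob at (192,185), and a blue box at (450,226). In the scene view the middle box's knob at (328,207) looks like a bar, while the knob at (392,300) is round. I'll check this in one crop and measure at the same time.

```bash
python3 - <<'E'
from h import *
s=load('scene0');t=load('top0')
a=cv2.resize(s['img'][180:270,290:390],(500,450),interpolation=cv2.INTER_CUBIC)
b=cv2.resize(t['img'][175:230,250:322],(589,450),interpolation=cv2.INTER_CUBIC)
b=cv2.resize(b,(300,229)); 
b=cv2.resize(t['img'][180:225,280:320],(300,338),interpolation=cv2.INTER_CUBIC)
c=cv2.resize(t['img'][163:208,170:210],(300,338),interpolation=cv2.INTER_CUBIC)
o=np.zeros((600,800,3),np.uint8); o[:450,:500]=a; o[:300,500:]=b[:300]; o[300:,500:]=c[:300]
cv2.imwrite('pics/crop1.png',o)
P=cloud(t)
for (u0,u1,v0,v1) in [(250,322,175,230),(145,220,150,215)]:
    Q=P[v0:v1,u0:u1]; I=t['img'][v0:v1,u0:u1]; z=Q[...,2]
    m=(z>50)&(z<66); 
    rc=cv2.minAreaRect(Q[m][:,:2].astype(np.float32)); print('box',rc, np.median(z[m]), cv2.boxPoints(rc).round(0).tolist())
    for lo,hi in[(66,72),(72,84),(84,95),(95,112)]:
        k=(z>lo)&(z<hi); n,l,st,ce=cv2.connectedComponentsWithStats(k.astype(np.uint8))
        for i in range(1,n):
            if st[i,4]>5: q=Q[l==i]; print(lo,st[i,4],(ce[i]+[u0,v0]).round(1),q.mean(0).round(1),cv2.minAreaRect(q[:,:2].astype(np.float32)))
P=cloud(s);Q=P[180:270,290:390];z=Q[...,2]
print('scene')
for lo,hi in[(50,64),(66,72),(72,84),(84,98),(98,112)]:
    k=(z>lo)&(z<hi); n,l,st,ce=cv2.connectedComponentsWithStats(k.astype(np.uint8))
    for i in range(1,n):
        if st[i,4]>8: q=Q[l==i]; print(lo,st[i,4],(ce[i]+[290,180]).round(1),q.mean(0).round(1),cv2.minAreaRect(q[:,:2].astype(np.float32)))
E
```

```text
box ((521.4793701171875, -144.4860076904297), (119.10011291503906, 200.216064453125), 1.3991366624832153) 59.526694866786784 [[460.0, -46.0], [464.0, -246.0], [583.0, -243.0], [579.0, -43.0]]
66 7 [300.1 194.4] [ 549.3 -191.9   68.1] ((548.9795532226562, -191.4415740966797), (9.980022430419922, 6.458038806915283), 1.3595608472824097)
66 14 [305.3 199. ] [ 534.8 -209.    68.4] ((533.3095703125, -209.50328063964844), (13.36174488067627, 21.811403274536133), 80.63404083251953)
66 14 [272.8 203.3] [ 517.8 -103.9   70.2] ((518.4343872070312, -104.44977569580078), (7.933211803436279, 26.221202850341797), 78.83352661132812)
66 11 [305.2 206.4] [ 510.6 -209.4   70.2] ((511.9103088378906, -210.33473205566406), (15.642870903015137, 11.71812915802002), 28.967355728149414)
66 15 [265.7 207.5] [503.7 -81.3  68.7] ((504.44189453125, -81.32666778564453), (23.761205673217773, 8.227113723754883), 73.19046020507812)
66 11 [294.1 209.8] [ 498.5 -173.7   68.2] ((499.5517272949219, -173.1824951171875), (18.955188751220703, 8.677138328552246), 65.56653594970703)
66 12 [299.9 210.3] [ 497.3 -192.6   68.5] 
[... 2579 characters left out ...]
234. ] [530.7 -73.1  69.8] ((527.6820068359375, -75.96747589111328), (36.50227737426758, 46.1517333984375), 69.94843292236328)
72 91 [327.9 210.9] [ 528.7 -175.9   75.2] ((528.2874755859375, -178.5757598876953), (41.18886947631836, 48.1240119934082), 68.98095703125)
72 112 [347.4 229.7] [528.1 -79.4  78.6] ((525.3585205078125, -79.14686584472656), (32.18546676635742, 40.87492752075195), 68.96102142333984)
84 46 [326.9 207.7] [ 533.7 -173.2   90.7] ((526.3095092773438, -175.9426727294922), (49.29058837890625, 15.288643836975098), 20.146818161010742)
98 65 [327.3 202.2] [ 528.2 -180.6  102.5] ((527.435302734375, -181.8958740234375), (49.787391662597656, 13.451693534851074), 35.177242279052734)
```

View pics/crop1.png

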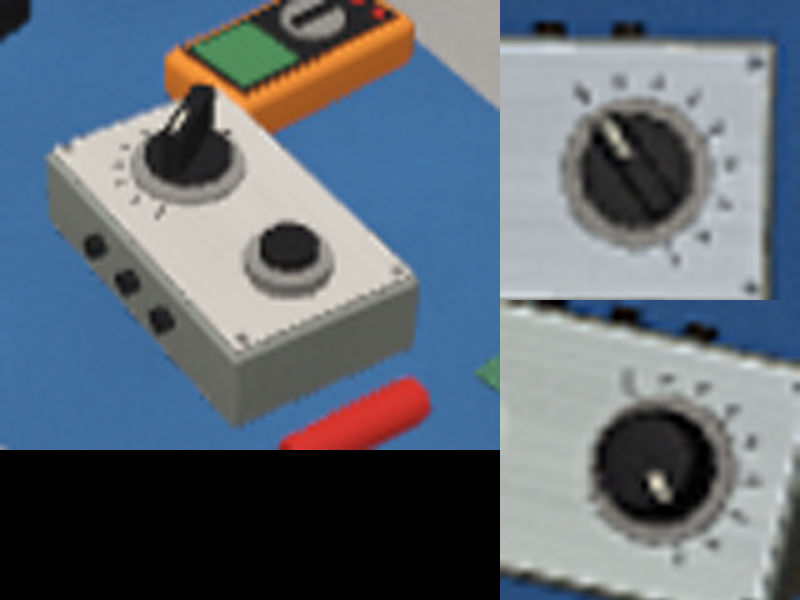

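The crop shows the middle box has the bar knob. The white line points front-left to the first, long tick. The other grey box has a round dial, and the blue box is excluded. The bar axis is about (524,-184) with the bar at about 36° yaw. I'm moving above it.

Emit:
send_rows:
  increments:
    - [42.5, -24.2, 5, 0, 0, 0]
    - [42.5, -24.2, 5, 0, 0, 0]
    - [42.5, -24.2, 5, 0, 0, 0]
    - [42.5, -24.2, 5, 0, 0, 0]
    - [42.5, -24.2, 5, 0, 0, 0]
  grip: -1

```text
time: 0.72
tool_pos: [369.3, -370.9, 205.7]
tcp_rot: [-180.0, 0.0, 20.8]
ft_force: [-0.2, -0.3, 0.2]
finger_gap: 85.6
grip_force: 0.0
```

Emit:
send_rows:
  increments:
    - [42.5, -24.2, 5, 0, 0, 0]
    - [42.5, -24.2, 5, 0, 0, 0]
    - [42.5, -24.2, 5, 0, 0, 0]
    - [42.5, -24.2, 5, 0, 0, 0]
    - [42.5, -24.2, 5, 0, 0, 0]

```text
time: 1.35
tool_pos: [525.0, -182.4, 180.8]
tcp_rot: [-180.0, 0.0, 20.8]
ft_force: [1.4, -0.2, 0.4]
finger_gap: 85.2
grip_force: 0.0
```

Emit:
send_rows:
  increments:
    - [0, 0, 0, 0, 0, -0.135]
    - [0, 0, 0, 0, 0, -0.13]
    - [0, 0, 0, 0, 0, 0]
  grip: -0.1

```text
time: 1.72
tool_pos: [524.2, -183.5, 180.7]
tcp_rot: [-179.9, 0.0, 35.9]
ft_force: [0.9, -0.3, 0.0]
finger_gap: 46.9
grip_force: 0.0
```

```bash
python3 - <<'E'
from h import *
s=snap('scene','scene1');t=snap('top','top1')
e=r.sense();print(e['time'],e['tool_pos'],e['tcp_rot'],e['finger_gap'],e['joint_pos'])
a=cv2.resize(s['img'][110:270,260:400],(525,600),interpolation=cv2.INTER_CUBIC)
cv2.imwrite('pics/c2.png',a)
# fingertips in scene cam: lowest points of gripper, above the box
P=cloud(s)[110:270,260:400]; z=P[...,2]; 
for lo,hi in [(160,190),(190,200),(200,215)]:
    q=P[(z>lo)&(z<hi)&(np.hypot(P[...,0]-524,P[...,1]+184)<80)]
    if len(q): print(lo,len(q),z[(z>130)].min(),cv2.minAreaRect(q[:,:2].astype(np.float32)))
E
```

```text
1.825 [ 524.18805876 -183.8610639   181.00330056] [-1.79973178e+02  1.41471074e-02  3.57877971e+01] 46.74552566104072 [-2.46175795e+01  2.27992884e+00  9.60480510e+01  9.54924576e-04
  8.17023298e+01  2.95944887e+01]
160 17 183.86097910173078 ((531.56103515625, -179.87136840820312), (18.6084041595459, 62.32310104370117), 20.752012252807617)
190 39 183.86097910173078 ((527.8816528320312, -179.2880859375), (19.924245834350586, 71.84966278076172), 30.80228614807129)
200 66 183.86097910173078 ((527.2540283203125, -179.88319396972656), (20.18535804748535, 74.25282287597656), 34.66012954711914)
```

View pics/c2.png

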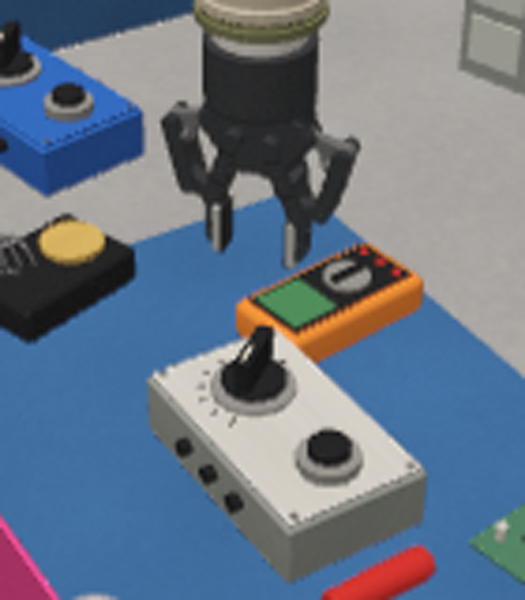

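Compared with the measured TCP (the scene camera reads about +3,+4 mm off), the gripper at crop (255,250) is centred over the bar at (255,360) to within about 1.5 mm, so I'm descending.

Emit:
send_rows:
  increments:
    - [-1.4, 0.7, 30, 0, 0, 0]
    - [0, 0, 30, 0, 0, 0]
    - [0, 0, 25, 0, 0, 0]
    - [0, 0, 15, 0, 0, 0]
    - [0, 0, 0, 0, 0, 0]

```text
time: 2.45
tool_pos: [522.8, -185.0, 80.2]
tcp_rot: [-179.9, 0.1, 35.9]
ft_force: [-0.1, 0.4, 0.4]
finger_gap: 47.1
grip_force: 0.0
```

Emit:
send_rows:
  increments:
    - [0, 0, 0, 0, 0, 0]
    - [0, 0, 0, 0, 0, 0]
    - [0, 0, 0, 0, 0, 0]
    - [0, 0, 0, 0, 0, 0]
  grip: 1
  grip_force: 40

```text
time: 2.95
tool_pos: [524.6, -185.6, 82.9]
tcp_rot: [179.9, -0.1, 36.0]
ft_force: [-1.5, 1.4, 6.5]
finger_gap: 13.0
grip_force: 41.6
```

```bash
python3 - <<'E'
from h import *
e=r.sense();print(e)
E
```

```text
{'time': 2.95, 'joint_pos': array([-2.47644860e+01,  7.63882809e+00,  1.01115412e+02,  1.37688297e-03,
        7.11188715e+01,  2.92659315e+01]), 'qd': array([ 0.10533661, -0.02423059, -0.04508825, -0.02391178, -0.01333277,
        0.11319686]), 'joint_efforts': array([-2.11380366e-01, -4.98872995e+01, -4.39360249e+01, -8.43445910e-02,
       -7.54138324e-01,  2.92285957e-03]), 'tool_pos': array([ 524.58011243, -185.60109503,   82.87257065]), 'tcp_rot': array([ 1.79889945e+02, -6.31682660e-02,  3.59691990e+01]), 'ft_force': array([-1.50976511,  1.4162624 ,  6.52021812]), 'wrist_torque': array([0.23768733, 0.33640816, 0.01428312]), 'grip_force': 41.61024570465088, 'finger_gap': 13.03614148997281}
```

Emit:
send_rows:
  increments:
    - [0, 1.2, -3, 0, 0, 0]
    - [0, 0, 0, 0, 0, 0.1]
    - [0, 0, 0, 0, 0, 0.13]
    - [0, 0, 0, 0, 0, 0.13]
    - [0, 0, 0, 0, 0, 0.13]

```text
time: 3.58
tool_pos: [524.2, -185.1, 83.0]
tcp_rot: [-179.9, 0.0, 7.7]
ft_force: [4.7, 3.0, -9.7]
finger_gap: 12.9
grip_force: 41.5
```

Emit:
send_rows:
  increments:
    - [0, 0, 0, 0, 0, 0.13]
    - [0, 0, 0, 0, 0, 0.13]
    - [0, 0, 0, 0, 0, 0.13]
    - [0, 0, 0, 0, 0, 0.13]
    - [0, 0, 0, 0, 0, 0.13]

```text
time: 4.2
tool_pos: [524.3, -184.4, 83.0]
tcp_rot: [-179.9, 0.1, -29.6]
ft_force: [5.8, 7.1, -9.8]
finger_gap: 13.1
grip_force: 41.4
```

Emit:
send_rows:
  increments:
    - [0, 0, 0, 0, 0, 0.117]
    - [0, 0, 0, 0, 0, 0]
    - [0, 0, 0, 0, 0, 0]

```text
time: 4.58
tool_pos: [524.4, -184.2, 83.0]
tcp_rot: [-179.9, 0.1, -36.0]
ft_force: [6.2, 7.4, -9.5]
finger_gap: 13.2
grip_force: 41.4
```

```bash
python3 - <<'E'
from h import *
e=r.sense();print(e['wrist_torque'],e['ft_force'],e['joint_pos'],e['tcp_rot'],e['tool_pos'],e['finger_gap'])
E
```

```text
[ 1.10093166 -1.03244875  0.01456767] [ 6.2446079   7.3569707  -9.47563495] [-24.74732613   7.73232597 101.00276694   0.16561488  71.35756204
 101.22538854] [-1.79864212e+02  1.21485244e-01 -3.60256383e+01] [ 524.3951946  -184.24208727   82.96148497] 13.233457095352957
```

The tool turned 72.0° and the residual torque is near zero, so the knob sits in a click. Next I release, lift and look.

Emit:
send_rows:
  increments:
    - [0, 0, 0, 0, 0, 0]
    - [0, 0, 0, 0, 0, 0]
    - [0, 0, 0, 0, 0, 0]
    - [0, 0, -15, 0, 0, 0]
    - [0, 0, -30, 0, 0, 0]
  grip: -0.1

```text
time: 5.2
tool_pos: [523.5, -186.0, 129.4]
tcp_rot: [180.0, 0.1, -36.1]
ft_force: [0.9, -0.5, -0.4]
finger_gap: 46.7
grip_force: 0.0
```

Emit:
send_rows:
  increments:
    - [0, 0, -40, 0, 0, 0]
    - [0, 0, -40, 0, 0, 0]
    - [0, 0, 0, 0, 0, 0]

```text
time: 5.58
tool_pos: [526.9, -187.5, 215.4]
tcp_rot: [-179.9, -0.5, -36.1]
ft_force: [0.4, -0.6, -0.2]
finger_gap: 46.9
grip_force: 0.0
```

```bash
python3 - <<'E'
from h import *
s=snap('scene','scene2');t=snap('top','top2')
e=r.sense();print(e['time'],e['tool_pos'],e['tcp_rot'],e['finger_gap'])
o=np.zeros((600,800,3),np.uint8)
o[:600,:480]=cv2.resize(s['img'][180:270,300:372],(480,600),interpolation=cv2.INTER_CUBIC)
o[:400,480:]=cv2.resize(t['img'][180:230,275:315],(320,400),interpolation=cv2.INTER_CUBIC)
cv2.imwrite('pics/c3.png',o)
for s_,b in((s,(290,390,180,270)),(t,(250,322,175,230))):
    P=cloud(s_)[b[2]:b[3],b[0]:b[1]];z=P[...,2]
    q=P[(z>98)&(z<110)];
    if len(q)>5: print(len(q),cv2.minAreaRect(q[:,:2].astype(np.float32)))
E
```

```text
5.675 [ 524.85598232 -186.51577561  210.73554653] [-1.79976980e+02 -1.28947759e-01 -3.60555160e+01] 46.805837929825536
76 ((526.392822265625, -182.67828369140625), (18.880565643310547, 48.28102493286133), 45.73414611816406)
```

View pics/c3.png

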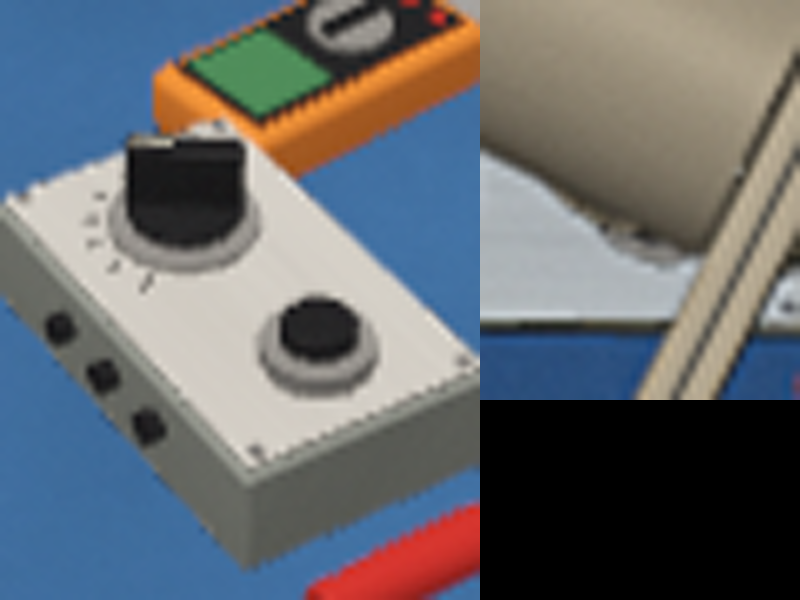

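```bash
python3 - <<'E'
from h import *
for f in('scene0','scene2'):
    P=cloud(load(f))[180:270,290:390];z=P[...,2]
    q=P[(z>100)&(z<107)&(np.hypot(P[...,0]-527,P[...,1]+182)<30)][:,:2]; c=q-q.mean(0)
    w,v=np.linalg.eigh(c.T@c/len(c)); print(f,len(q),q.mean(0),np.sqrt(w*12),np.degrees(np.arctan2(v[1,1],v[0,1])))
for f,c in(('scene0',(525,-80)),('scene2',(525,-80)),('top0',(523,-85))):
    P=cloud(load(f));q=P[(np.hypot(P[...,0]-c[0],P[...,1]-c[1])<14)&(P[...,2]>70)]; print(f,np.percentile(q[:,2],[10,50,90]))
    print(q[q[:,2]>np.percentile(q[:,2],50)].mean(0))
E
```

```text
scene0 59 [ 527.93029871 -181.15079286] [13.55365329 49.35254617] -144.9855382360167
scene2 61 [ 526.88164884 -181.38875709] [15.73272058 50.48336004] 140.07090865070734
scene0 [74.02701358 80.61107089 83.07777074]
[525.3943335  -81.23451534  82.26830526]
scene2 [74.17878989 80.39999841 82.60852063]
[525.07204123 -81.78758771  81.78765207]
top0 [77.47454031 81.9068967  86.33402204]
[521.63699815 -86.73037117  84.35600366]
```

The bar is now at about -38° ± 3°. Click three is expected at -36°, with clicks two and four at -12° and -60°, so the knob is in click three. Next I shut the fingers and go over the button at about (522.5,-85, top 82).

Emit:
send_rows:
  increments:
    - [-20.6, -27, 0, 0, 0, 0]
    - [-20.6, -27, 0, 0, 0, 0]
    - [-20.6, -27, 0, 0, 0, 0]
    - [0, 0, 0, 0, 0, 0]
    - [0, 0, 0, 0, 0, 0]
  grip: 1

```text
time: 6.3
tool_pos: [521.6, -84.6, 208.5]
tcp_rot: [179.9, 0.1, -36.0]
ft_force: [0.6, -1.1, 0.3]
finger_gap: -0.5
grip_force: 0.0
```

Emit:
send_rows:
  increments:
    - [0, 0, 40, 0, 0, 0]
    - [0, 0, 40, 0, 0, 0]
    - [0, 0, 25, 0, 0, 0]
    - [0, 0, 0, 0, 0, 0]
    - [0, 0, 0, 0, 0, 0]

```text
time: 6.92
tool_pos: [522.7, -85.2, 105.4]
tcp_rot: [-180.0, -0.1, -36.1]
ft_force: [0.1, 0.1, -0.1]
finger_gap: 0.0
grip_force: 0.0
```

```bash
python3 - <<'E'
from h import *
s=snap('scene','scene3');t=snap('top','top3')
e=r.sense();print(e['time'],e['tool_pos'],e['tcp_rot'],e['finger_gap'],e['ft_force'])
o=np.zeros((600,800,3),np.uint8)
o[:600,:480]=cv2.resize(s['img'][180:270,300:372],(480,600),interpolation=cv2.INTER_CUBIC)
o[:400,480:]=cv2.resize(t['img'][180:230,275:315],(320,400),interpolation=cv2.INTER_CUBIC)
cv2.imwrite('pics/c4.png',o)
E
```

```text
7.025 [523.29344365 -85.05584822 106.09768423] [-1.79946316e+02 -1.50194715e-01 -3.60766044e+01] 0.3949396405290627 [ 0.45614817 -0.47290149  0.02075007]
```

View pics/c4.png

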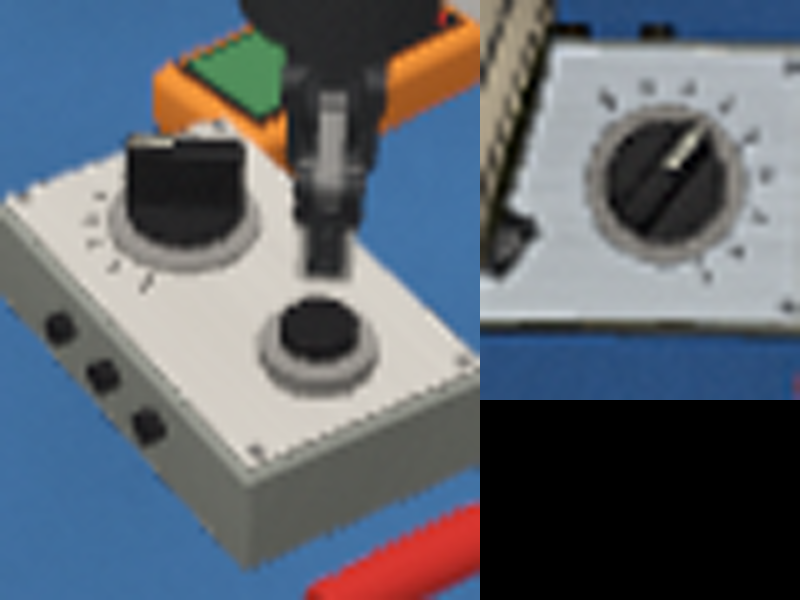

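In the top crop, the white line at (690,145) points to the fourth tick at (728,105): long tick 0, then 1, 2, 3. The knob is at three volts. The shut fingers hang above the button, so I'm pressing.

Emit:
send_rows:
  increments:
    - [0, 0, 15, 0, 0, 0]
    - [0, 0, 6, 0, 0, 0]
    - [0, 0, 3, 0, 0, 0]
    - [0, 0, 3, 0, 0, 0]
    - [0, 0, 0, 0, 0, 0]

```text
time: 7.65
tool_pos: [521.8, -84.3, 77.2]
tcp_rot: [180.0, 0.0, -36.0]
ft_force: [-3.5, 0.4, 4.9]
finger_gap: 0.0
grip_force: 2.0
```

Emit:
send_rows:
  increments:
    - [0, 0, 2, 0, 0, 0]
    - [0, 0, 0, 0, 0, 0]
    - [0, 0, 0, 0, 0, 0]

```text
time: 8.02
tool_pos: [522.3, -84.4, 76.0]
tcp_rot: [-180.0, -0.0, -36.0]
ft_force: [-4.1, 0.8, 9.1]
finger_gap: 0.5
grip_force: 4.1
```

Emit:
send_rows:
  increments:
    - [0, 0, 2, 0, 0, 0]
    - [0, 0, 0, 0, 0, 0]
    - [0, 0, 0, 0, 0, 0]

```text
time: 8.4
tool_pos: [522.5, -84.4, 75.7]
tcp_rot: [-180.0, -0.0, -36.0]
ft_force: [-12.5, 3.4, 24.2]
finger_gap: 0.1
grip_force: 11.9
```

The button has bottomed: 24 N with almost no further travel. I'm letting go and retreating.

Emit:
send_rows:
  increments:
    - [0, 0, -5, 0, 0, 0]
    - [0, 0, -15, 0, 0, 0]
    - [0, 0, -40, 0, 0, 0]
    - [0, 0, -40, 0, 0, 0]
    - [0, 0, 0, 0, 0, 0]

```text
time: 9.02
tool_pos: [525.0, -85.1, 178.3]
tcp_rot: [-179.8, -0.5, -36.1]
ft_force: [0.7, 0.1, -0.2]
finger_gap: 0.3
grip_force: 0.0
```

```bash
python3 - <<'E'
from h import *
s=snap('scene','scene4');t=snap('top','top4')
o=np.zeros((600,800,3),np.uint8)
o[:600,:480]=cv2.resize(s['img'][180:270,300:372],(480,600),interpolation=cv2.INTER_CUBIC)
o[:400,480:]=cv2.resize(t['img'][180:230,275:315],(320,400),interpolation=cv2.INTER_CUBIC)
cv2.imwrite('pics/c5.png',o)
e=r.sense();print(e['tool_pos'],e['ft_force'])
for f in('scene2','scene4'):
    P=cloud(load(f));q=P[(np.hypot(P[...,0]-525,P[...,1]+80)<14)&(P[...,2]>70)&(P[...,2]<95)]; print(f,np.percentile(q[:,2],[10,50,90]))
E
```

```text
[522.55457588 -84.5005079  173.9195022 ] [ 0.17147912 -0.2365651  -0.85086381]
scene2 [74.17878989 80.39999841 82.60852063]
scene4 [73.30638311 80.4849237  82.90932567]
```

View pics/c5.png

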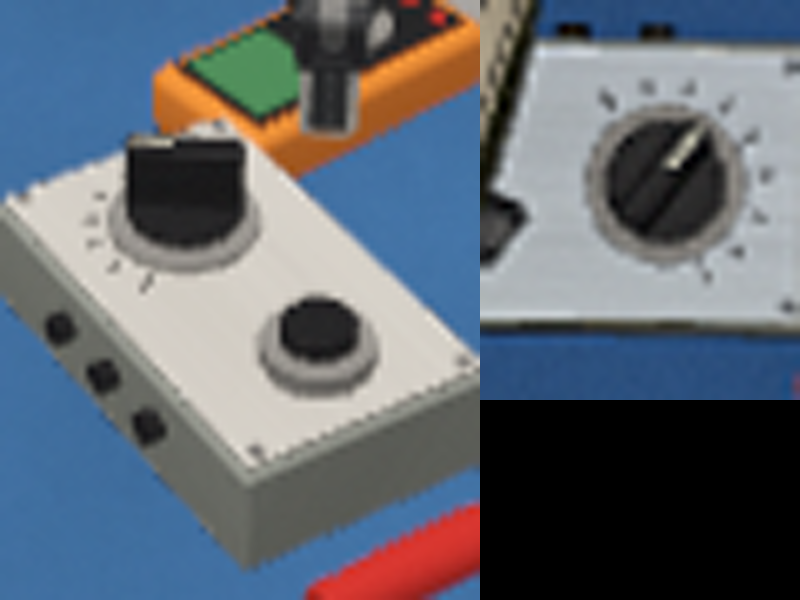

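The knob's white line still points to the third-click tick at (728,105), the button at (320,325) is back up, and the robot touches nothing.

```bash
python3 -c "
from bench import r
print(r.hand_in())"
```

```text
the job is handed in; nothing more can be done
None
```

The voltage source's bar knob is at three clicks (3 V), its output button was pressed fully down and released, and the job is handed in.

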